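# Set the fan controller to speed 5 and start it

### The job

On the bench fan controller, push the big pointer knob round clockwise with a fingertip, click by click, until it rests at speed 5 (the fifth bar clockwise after the round off dot), without ever running past it; then press the start button fully down and let it come up again. Only push and press: do not pinch the knob or push it hard, do not press the button before the speed is set, and do not lift or shift the controller, turn its small trim knob or disturb the other things on the bench.

Things in the scene. Friction and masses are not known exactly. Their poses are not given: they have to be found in the camera images.
- controller: the fan controller: grey box with an aluminium top panel, 160 (x) x 240 (y) x 54 mm high, 2.2 kg, loose on rubber feet. Origin: centre of its underside; x points from its front (robot side) to its back, y to its left, z up. On the panel (mm in this frame): pointer knob's axis at x 0, y +45; start button at x -35, y -75; pilot lamp, 8 mm high, at x +45, y -45
- off_dot (a point): the round off dot on the panel, 55 mm from the pointer knob's axis, 105 degrees to the left of the box's +x seen from above. From it, clockwise every 30 degrees, follow seven flat bars 51 to 64 mm from the axis, each longer than the last: speeds 1 to 7
- bar_5 (a point): the inner end of the speed 5 bar on the panel, 51 mm from the pointer knob's axis, 45 degrees to the right of the box's +x seen from above
- pointer: big black pointer knob. Origin: on its turning axis, 0.5 mm above the panel; z up, x along the pointer. An upright bar 12 mm wide, from 23 mm behind the axis to 45 mm in front, underside 5 mm and top 27 mm above the origin, on a hub 32 mm and a skirt disc (5 mm high) 46 mm in diameter. A white line on top marks the pointing end. Push sideways on the bar near that end
- pointer_tip (a point): the end of the pointer, 45 mm from the axis, in mid-height of the bar (16 mm above the pointer's origin)
- selector (a joint): angle of the pointer knob: 0 at the off dot, grows clockwise seen from above, 0.5236 rad (30 degrees) a click, end stop 3.665 (speed 7); speed 5 is 2.618. Starts at rest at off or speed 1, 2 or 3. Detents draw it to the nearest position; about 2 N near the pointer's end takes it over the hump half-way to the next position, and it then snaps on to that position by itself and stops there
- start (a joint): travel of the start button: 0 up, 0.006 m fully down; a spring pushes it up, 4 N hold it fully down
- start_top (a point): centre of the top face of the start button, a round plain grey button 28 mm in diameter on the near right of the panel; it is pressed straight down
- trim (a joint): angle of the small trim knob (20 mm diameter, 12 mm high) at the far right of the panel (x +42, y -85 mm in the box's frame); 0 at the start, to be left there
- cutters: red-handled side cutters, 113x41x13 mm, lying in front of the controller; a bystander, to be left where it is; origin at the centre of its underside
- kapton: roll of tape, 66 mm across, 19 mm high, left of the controller; a bystander, to be left where it is; origin at the centre of its underside
- solder_reel: reel of solder wire, 65x54x40 mm, at the left rear of the controller; a bystander, to be left where it is; origin at the centre of its underside
- board: small green circuit board, 42x62x12 mm, right of the controller; a bystander, to be left where it is; origin at the centre of its underside
- phone: black phone, 150x70x8 mm, lying on the green cutting mat at the right; a bystander, to be left where it is; origin at the centre of its underside
- tip_box: small brown cardboard box, 38x75x30 mm, on the green cutting mat at the right; a bystander, to be left where it is; origin at the centre of its underside

How it is judged:
On the way, in this order (a step that is already met when the one before it is completed fails the run):
1. the pointer rests at speed 5 (value of joint selector between 2.498 and 2.738 rad), for 0.3 s.
2. the start button is fully down (value of joint start above 0.0045 m), for 0.05 s.
At the end, for the whole second after the job is handed in: the pointer rests within 0.12 rad of speed 5 (2.618 rad), the start button has been pressed after that and is up again (within 1.5 mm), and the controller stands flat within 20 mm of where it stood (all of step 1 and value of joint start below 0.0015 m and height (world z) of controller below 0.006 m and distance of controller from where it was at the start of the episode below 0.02 m and linear speed of controller below 0.02 m/s and angle between controller's own z axis and vertical below 0.05 rad); the robot touches nothing.
It fails at once if the pointer runs past speed 5 (more than 2.93 rad) (value of joint selector above 2.93 rad).
It fails at once if the button is pressed (over 3 mm) while the pointer is not at speed 5 (value of joint start above 0.003 m and not (value of joint selector between 2.498 and 2.738 rad)).
It fails at once if the knob is pinched or pushed hard (over 15 N) (contact force between the fingers and pointer above 15 N).
It fails at once if the controller is lifted, tipped or shifted more than 20 mm (height (world z) of controller above 0.01 m or distance of controller from where it was at the start of the episode above 0.02 m or angle between controller's own z axis and vertical above 0.1 rad).
It fails at once if the trim knob is turned more than 0.25 rad or a bystander is moved more than 20 mm (value of joint trim above 0.25 rad or value of joint trim below -0.25 rad or distance of any of cutters, kapton, solder_reel, board, phone, tip_box from where it was at the start of the episode above 0.02 m).
It also fails if it takes over 64 s, if anything falls off the work surface, if the arm or the gripper's body presses on something with over 40 N, if the wrist force passes 120 N, or if a joint passes its speed limit or range.

### The arm

A 6-joint arm with a two-finger parallel gripper is mounted at the origin on a cart in front of the work surface, level with it; the furniture and walls round the work are solid. World frame = base frame: x ahead of the robot, y to its left, z up, the work surface at z = 0. Lengths are in m, angles in rad, forces in N, time in s.
With the tool pointing down it reaches from about 0.375 to 0.9 m from the base axis. Payload 3.1 kg.
Tool frame: the origin (TCP) lies between the finger pads; the fingertips stand 22 mm ahead of it and the grasp point (between the pads) lies 3 mm ahead of it; z points along the fingers, y is the line along which they close (so a half turn about z gives the same grasp; the last joint's range is limited). The gripper opens to 87 mm and grips with 3 to 60 N. Pads are 19 mm wide; open, the fingers measure 117 mm over their backs; the gripper's body (75 mm by 190 mm) begins 51 mm behind the grasp point.
Start: joints at [-1.444, 0.527, 1.433, -0, 1.181, -0.178], TCP at [0.188, -0.596, 0.245] pointing down, gripper open.
Joint ranges: [-3.08, 3.08], [-0.75, 2.2], [0.22, 2.44], [-1.43, 4.57], [0, 2.65], [-2.85, 2.85]. Speed limits (rad/s): [2.79, 2.79, 3.14, 3.14, 3.14, 3.14].

### API

Orientations are given as a unit quaternion [x, y, z, w].
In Python, from rig import robot gives the robot as it stands.
- The arm moves only by the tool move_arm, never from a script. Its argument "series" is text: rows parted by semicolons, each of 6 numbers parted by spaces: the shift along the tool's x, y, z in mm, then the turn, a rotation vector about the tool's x, y, z in degrees. In form: dx dy dz ax ay az; .... A call has 1 to 8 rows; each row is the pose to reach, as a shift and turn from the pose commanded when the call began, along the tool's axes at that moment; what a row does not reach only later rows make up. A row lasts 1/12 s, in which the tool goes at most 41.7 mm and 7.16 degrees, less where a joint would pass 70% of its speed; a pose out of reach is approached as far as the arm can. A call with a gripper value outside its range is refused whole. "jaw" is the opening, from 0 (shut) to 1 (fully open), set as the call begins (left out, the last holds). The fingers move at their own pace and stop on an object; "newtons" is the grip in N (left out, the last holds). Time passes only in rows, so rows that repeat a pose let the fingers close. It gives the time, the measured TCP pose, the force, the opening and the grip force at its end, in the units of the state.
- robot.get_obs(): the state, without advancing time (a new reading comes with each control period).
- robot.camera(name): name is "scene" or "side" or "wrist"; returns a dict with "img" (400x640x3 uint8, red, green, blue), "mtx" (3x3 intrinsics, pixels), "world_to_cam" (4x4, takes a point from world to camera coordinates). Camera axes: x right, y down, z forward; pixel columns grow to the right and rows downward; lengths in m; the calibration is good to about 2 mm. A picture is of the moment at which its call begins. There is no depth.
- robot.hand_in(): hands the job in; it is judged then, once.
Trained networks look in a picture, given as the dict that the camera call returned (one of the last four; its "shot" number tells which), for a name from the list of things; names that differ only in an ending like _2 or _b are one class to them, and where a whole thing is asked for, a point or a joint stands for the part that bears it (a point fixed in the world has none). Each returns a list of dicts, best first, with "p" (0 to 1); they miss things now and then, are a little off and sometimes report something else, mostly with a low value. They report only what shows in the picture. A call takes as long as a camera call.
- robot.search_frame(picture, thing): "xyz" ([x, y, z] in m, in world coordinates, good to about 4 mm: the middle of the surface that is visible of it).
- robot.tip_of(picture, thing): "xyz" ([x, y, z] in m, in world coordinates, good to about 4 mm: a listed point, or the origin of a listed thing).
The state is a dict: "time": time; "q": joint angles; "joint_velocities": joint speeds; "joint_torque": joint torques, N m; "position": TCP position; "tool_rot": TCP orientation; "ft_force": force on the tool from outside, world axes, zero at the start; "moment": the same for the moment, N m; "grip_width": finger opening in m; "grip_force": force on a finger pad.
Only numpy, scipy, OpenCV 4.12 (cv2) and the standard library are available. Lean on these libraries where they do the work, as an engineer would, in place of code of your own. Each camera call takes 0.05 s, during which the arm holds its last target. There are 200 camera calls.

## Working session

There is one attempt and no reset: what is moved stays moved. The work goes in short steps, Python scripts to look and compute and a tool call to move; the robot and the scene stay as the last step left them, time stands still between calls to the robot, and variables do not carry over. Pictures are saved under pics/ and viewed, at most 10 in all, crops included, and the job is handed in when it is done.

Besides the shell and the picture viewer there is one more tool, called after "Request:" as name(argument=value, ...), one argument or row to a line, values as JSON. move_arm: Moves the arm, as the interface text tells. Its arguments: {"type":"object","properties":{"series":{"type":"string"},"jaw":{"type":"number"},"newtons":{"type":"number"}},"required":["series"]}

```bash
mkdir -p pics; cat > h.py <<'E'
from rig import robot
import numpy as np, cv2
from scipy.spatial.transform import Rotation as R
def look(cam, things, save=None):
    c=robot.camera(cam)
    if save: cv2.imwrite('pics/'+save, c['img'][:,:,::-1])
    for t in things:
        for n in ('tip_of',):
            r=getattr(robot,n)(c,t)
            print(cam,t,[(np.round(d['xyz'],4).tolist(),round(d['p'],2)) for d in r[:2]])
    return c
def st():
    o=robot.get_obs(); print(o['time'],np.round(o['position'],4),np.round(o['tool_rot'],4),np.round(R.from_quat(o['tool_rot']).as_matrix(),3).tolist(),np.round(o['ft_force'],2),o['grip_width'],np.round(o['q'],3)); return o
E
python3 - <<'E'
from h import *
st()
T=['controller','off_dot','bar_5','pointer','pointer_tip','start_top']
look('scene',T,'s1.png'); look('side',T,'d1.png')
E
```

```text
0.0 [ 0.1881 -0.5953  0.2436] [ 0.9883  0.1523  0.     -0.0011] [[0.954, 0.301, -0.0], [0.301, -0.954, 0.002], [0.0, -0.002, -1.0]] [-0.06 -0.48 -0.47] 0.08711402685288426 [-1.444  0.528  1.434 -0.     1.181 -0.178]
scene controller [([0.5283, 0.0948, 0.0003], 0.9)]
scene off_dot [([0.542, 0.1934, 0.0549], 0.87)]
scene bar_5 [([0.5618, 0.0966, 0.0553], 0.59)]
scene pointer [([0.5381, 0.1398, 0.054], 0.58)]
scene pointer_tip [([0.5617, 0.183, 0.0714], 0.63)]
scene start_top [([0.4706, 0.0319, 0.0729], 0.53), ([0.5627, 0.2669, 0.0], 0.17)]
side controller [([0.5288, 0.092, 0.0036], 0.96)]
side off_dot [([0.5384, 0.2003, 0.0491], 0.7)]
side bar_5 [([0.5623, 0.0928, 0.0494], 0.78)]
side pointer [([0.5336, 0.1401, 0.0518], 0.45)]
side pointer_tip [([0.5589, 0.1803, 0.0696], 0.71)]
side start_top [([0.4694, 0.0353, 0.0785], 0.61), ([0.4119, 0.1628, -0.0001], 0.41)]
```

View pics/s1.png

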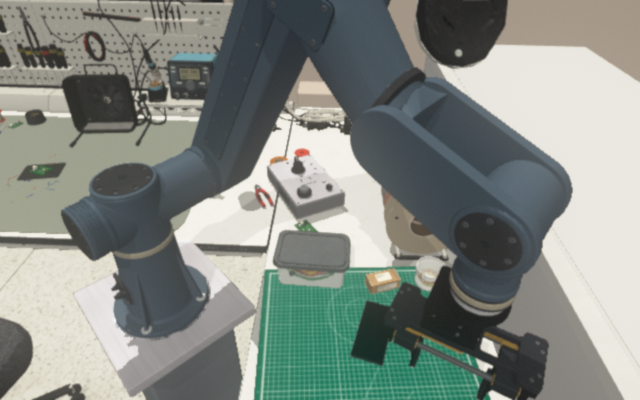

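View pics/d1.png

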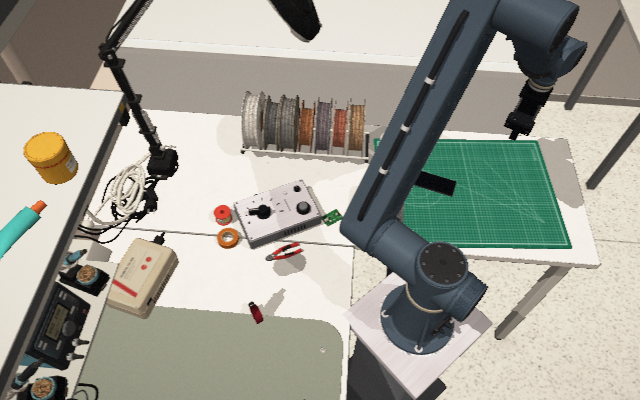

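The side view shows the controller at (277,212) with the pointer at speed 1 or so, and the button at (303,207). Going above for a close look, with the jaw shut.

Request:
move_arm(
  series="0 -40 -30 0 0 0;20 -80 -60 0 0 0;494 -568 -60 0 0 0;494 -568 -60 0 0 0;494 -568 -60 0 0 0;494 -568 -60 0 0 0;494 -568 -60 0 0 0;494 -568 -60 0 0 0",
  jaw=0,
  newtons=5,
)

```text
time: 1.37
position: [0.2922, -0.3039, 0.2976]
tool_rot: [0.988, 0.152, 0.0, 0.0]
ft_force: [1.2, -0.6, -0.1]
grip_width: 0.0416
grip_force: 0.0
```

Request:
move_arm(
  series="300 -310 0 0 0 -80;300 -310 0 0 0 -80;300 -310 0 0 0 -80;300 -310 0 0 0 -80;300 -310 0 0 0 -80;300 -310 0 0 0 -80;300 -310 0 0 0 -80;300 -310 0 0 0 -80",
)

```text
time: 2.03
position: [0.4413, -0.0054, 0.2977]
tool_rot: [0.792, 0.61, 0.0, 0.001]
ft_force: [1.4, -0.6, 0.5]
grip_width: 0.0004
grip_force: 0.0
```

```bash
python3 - <<'E'
from h import *
st()
look('wrist',['controller','off_dot','bar_5','pointer','pointer_tip','start_top'],'w1.png')
E
```

```text
2.0333 [ 0.4413 -0.0054  0.2977] [7.924e-01 6.100e-01 3.000e-04 5.000e-04] [[0.256, 0.967, 0.001], [0.967, -0.256, -0.0], [-0.0, 0.001, -1.0]] [ 1.38 -0.61  0.46] 0.00043125587581732753 [-0.266  0.205  1.801 -0.     1.134 -0.008]
wrist controller [([0.5236, 0.0961, -0.0006], 0.84)]
wrist off_dot [([0.414, -0.0383, 0.0011], 0.72)]
wrist bar_5 [([0.5629, 0.0966, 0.0552], 0.8)]
wrist pointer [([0.5342, 0.14, 0.0516], 0.71), ([0.523, 0.0967, 0.001], 0.42)]
wrist pointer_tip []
wrist start_top [([0.4732, 0.0302, 0.0755], 0.64)]
```

View pics/w1.png

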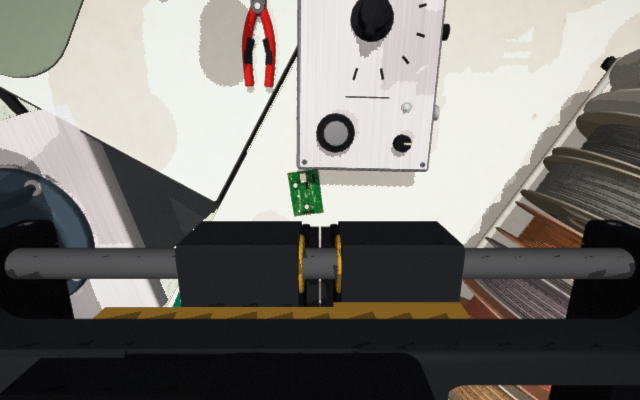

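The wrist view shows the button at (336,132), the trim at (402,143), and the pointer cut off at the top; moving nearer.

Request:
move_arm(
  series="40 10 0 0 0 0;80 15 0 0 0 0;80 15 0 0 0 0;80 15 0 0 0 0",
)

```text
time: 2.72
position: [0.4763, 0.0654, 0.2972]
tool_rot: [0.794, 0.608, -0.0, 0.0]
ft_force: [-1.0, -0.4, -0.3]
grip_width: 0.0009
grip_force: 0.0
```

```bash
python3 - <<'E'
from h import *
st()
c=look('wrist',['controller','off_dot','bar_5','pointer','pointer_tip','start_top'],'w2.png')
print(c['mtx'],c['world_to_cam'].tolist())
E
```

```text
2.7167 [0.4763 0.0654 0.2972] [ 7.943e-01  6.075e-01 -2.000e-04  0.000e+00] [[0.262, 0.965, -0.0], [0.965, -0.262, -0.0], [-0.0, -0.0, -1.0]] [-0.96 -0.36 -0.26] 0.0008870901807888712 [-0.096  0.266  1.716 -0.     1.16   0.169]
wrist controller [([0.5226, 0.0944, -0.001], 0.7), ([0.471, 0.0302, 0.0759], 0.6)]
wrist off_dot [([0.5393, 0.1986, 0.0508], 0.74)]
wrist bar_5 [([0.5647, 0.0944, 0.0562], 0.74)]
wrist pointer [([0.5348, 0.138, 0.0535], 0.68), ([0.5224, 0.0949, 0.0033], 0.21)]
wrist pointer_tip [([0.5616, 0.1787, 0.0686], 0.93)]
wrist start_top [([0.4719, 0.031, 0.0739], 0.66)]
[[325.35756662   0.         319.50301105]
 [  0.         325.35756662 196.52620406]
 [  0.           0.           1.        ]] [[0.9648876339707346, -0.2626625552833859, -0.00048565662683547946, -0.4417999640529148], [-0.2545041126458129, -0.9353717593766427, 0.2455755044930391, 0.1404330322470944], [-0.06495775901864435, -0.23682916588259473, -0.9693773443456525, 0.4864724779708991], [0.0, 0.0, 0.0, 1.0]]
```

View pics/w2.png

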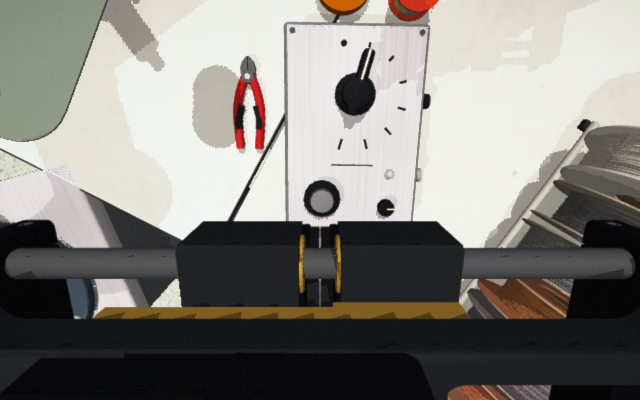

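The wrist view shows the off dot at (344,43), the pointer's white end at (371,44), button top at (322,201), trim at (385,208), lamp (389,174), panel corners (286,23),(428,25). Fitting the box pose.

```bash
cat > fit.py <<'E'
from h import *
from scipy.optimize import least_squares
K=np.array([[325.3576,0,319.503],[0,325.3576,196.526],[0,0,1]])
W=np.array([[0.9648876339707346,-0.2626625552833859,-0.00048565662683547946,-0.4417999640529148],[-0.2545041126458129,-0.9353717593766427,0.2455755044930391,0.1404330322470944],[-0.06495775901864435,-0.23682916588259473,-0.9693773443456525,0.4864724779708991]])
def ray(u,v,z):
    d=W[:,:3].T@np.linalg.solve(K,[u,v,1]); o=-W[:,:3].T@W[:,3]
    return (o+d*(z-o[2])/d[2])[:2]
a=np.deg2rad
pts=[((344,43),.054,(55*np.cos(a(105)),45+55*np.sin(a(105)))),((385,208),.066,(42,-85)),((389,174),.062,(45,-45)),((286,23),.054,(-80,120)),((428,25),.054,(80,120)),((322,201),.074,(-35,-75))]
P=np.array([ray(*p[0],p[1]) for p in pts]); B=np.array([p[2] for p in pts])/1e3
f=lambda x:(P-(B@np.array([[np.cos(x[2]),np.sin(x[2])],[-np.sin(x[2]),np.cos(x[2])]])+x[:2])).ravel()
s=least_squares(f,[.525,.095,-.15],loss='soft_l1',f_scale=.003)
x=s.x;print(x[:2],np.degrees(x[2]));print(np.round(f(x).reshape(-1,2)*1e3,1))
M=np.array([[np.cos(x[2]),-np.sin(x[2])],[np.sin(x[2]),np.cos(x[2])]])
k=x[:2]+M@[0,.045];b=x[:2]+M@[-.035,-.075];print('knob',k,'button',b)
t=ray(371,44,.0815);print('tip',t,np.linalg.norm(t-k),np.degrees(np.arctan2(*(t-k)[::-1])))
E
python3 fit.py
```

```text
[0.52414805 0.09769121] -16.406505068178564
[[ 0.5 -0.1]
 [-0.4  1.7]
 [-0.6  2. ]
 [ 2.4 -4.3]
 [-4.9 -0.9]
 [ 1.3  0.3]]
knob [0.53685832 0.1408589 ] button [0.4693894  0.03563083]
tip [0.56147801 0.18298039] 0.048788825253616115 59.69404107130286
```

Request:
move_arm(
  series="129 24 147 0 0 -74;129 24 147 0 0 -74;129 24 147 0 0 -74;129 24 147 0 0 -74;129 24 147 0 0 -74;129 24 147 0 0 -74;129 24 147 0 0 -74;129 24 147 0 0 -74",
)

```text
time: 3.73
position: [0.5329, 0.1839, 0.1492]
tool_rot: [0.403, 0.915, -0.001, -0.001]
ft_force: [1.1, 0.4, -0.5]
grip_width: 0.0007
grip_force: 0.0
```

```bash
cat >> h.py <<'E'
K0=np.array([.536,.140])
def goto(th,r,t,z):
    "row in tool axes from the present pose: finger at knob angle th (deg, world), radius r, ccw offset t mm"
    o=robot.get_obs(); Rm=R.from_quat(o['tool_rot']); c,s=np.cos(np.deg2rad(th)),np.sin(np.deg2rad(th))
    p=np.array([*(K0+np.array([r*c-t*s,r*s+t*c])/1e3),z])
    x=np.array([-s,c,0]); Rt=R.from_matrix(np.array([x,np.cross([0,0,-1],x),[0,0,-1]]).T)
    print(th,np.round(Rm.inv().apply(p-o['position'])*1e3,1),np.round((Rm.inv()*Rt).as_rotvec(degrees=True),1))
E
python3 -c "
from h import *
st();goto(58.6,36,25,.12);goto(58.6,36,25,.088)"
```

```text
3.7333 [0.5329 0.1839 0.1492] [ 4.030e-01  9.152e-01 -5.000e-04 -8.000e-04] [[-0.675, 0.738, -0.002], [0.738, 0.675, -0.0], [0.001, -0.002, -1.0]] [ 1.14  0.38 -0.5 ] 0.0007498524832159651 [ 0.134  0.576  1.674 -0.     0.894 -0.607]
58.6 [-0.5  0.4 29.2] [ -0.1  -0.1 -16.1]
58.6 [-0.5  0.4 61.2] [ -0.1  -0.1 -16.1]
```

Request:
move_arm(
  series="0 0 20 0 0 -7;0 0 40 0 0 -14;0 0 61 0 0 -16;0 0 61 0 0 -16;0 0 61 0 0 -16",
)

```text
time: 4.15
position: [0.5324, 0.1834, 0.0886]
tool_rot: [0.276, 0.961, -0.001, -0.001]
ft_force: [0.5, -0.1, -0.1]
grip_width: 0.0006
grip_force: 0.0
```

```bash
python3 - <<'E'
from h import *
st()
goto(58.6,36,25,.088)
for a in (58.6,48.6,38.6): goto(a,36,15.5,.088)
T=['pointer','pointer_tip','off_dot','bar_5']
look('wrist',T,'w3.png'); look('side',T)
E
```

```text
4.15 [0.5324 0.1834 0.0886] [ 2.757e-01  9.612e-01 -5.000e-04 -1.200e-03] [[-0.848, 0.53, -0.003], [0.53, 0.848, -0.0], [0.002, -0.002, -1.0]] [ 0.48 -0.14 -0.11] 0.0006103493793907677 [ 0.133  0.671  1.71  -0.     0.763 -0.879]
58.6 [-0.7  0.8  0.6] [-0.1 -0.1 -0.6]
58.6 [-10.2   0.9   0.5] [-0.1 -0.1 -0.6]
48.6 [-16.6   3.1   0.5] [-0.1 -0.1  9.4]
38.6 [-23.4   4.2   0.5] [-0.1 -0.1 19.4]
wrist pointer []
wrist pointer_tip []
wrist off_dot [([0.5422, 0.1954, 0.0518], 0.74)]
wrist bar_5 []
side pointer [([0.4101, 0.1651, -0.0012], 0.64), ([0.5339, 0.1421, 0.0527], 0.45)]
side pointer_tip []
side off_dot [([0.5384, 0.1962, 0.0489], 0.62)]
side bar_5 []
```

View pics/w3.png

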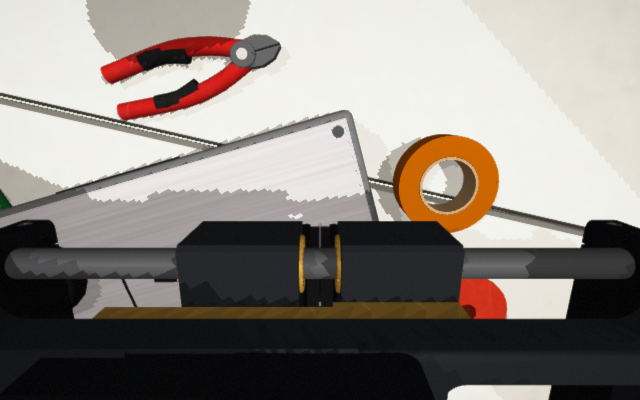

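The wrist camera looks away from the knob here (left front corner of the panel, tape roll clear); I'll feel by force.

Request:
move_arm(
  series="-3 0 0 0 0 0;-6 0.5 0 0 0 0;-8 1 0 0 0 0;-10 1 0 0 0 0;-12 1.5 0 0 0 3;-14 2 0 0 0 5;-15.5 2.5 0 0 0 8;-16.5 3 0 0 0 9.5",
)

```text
time: 5.32
position: [0.5482, 0.1782, 0.0891]
tool_rot: [0.355, 0.935, 0.0, -0.001]
ft_force: [-1.1, 1.0, 1.2]
grip_width: 0.0004
grip_force: 1.0
```

```bash
python3 - <<'E'
from h import *
st()
for a in (48.6,45.6,42.6,38.6,): goto(a,36,15.5,.088)
look('side',['pointer_tip','pointer']); look('scene',['pointer_tip','pointer'])
E
```

```text
5.3167 [0.5482 0.1782 0.0891] [ 3.546e-01  9.350e-01  1.000e-04 -9.000e-04] [[-0.749, 0.663, -0.002], [0.663, 0.749, 0.001], [0.002, -0.0, -1.0]] [-1.07  1.01  1.15] 0.00035161881986462264 [ 1.200e-01  6.820e-01  1.677e+00  1.000e-03  7.840e-01 -7.270e-01]
48.6 [-0.7 -0.7  1.1] [-0.  -0.1 -0.1]
45.6 [-2.6  0.   1.1] [-0.  -0.1  2.9]
42.6 [-4.5  0.7  1.1] [-0.  -0.1  5.9]
38.6 [-7.1  1.4  1.1] [-0.  -0.1  9.9]
side pointer_tip [([0.5668, 0.1775, 0.0705], 0.55)]
side pointer [([0.5373, 0.1409, 0.0577], 0.48)]
scene pointer_tip [([0.5698, 0.1763, 0.07], 0.58), ([0.5651, 0.2693, -0.0007], 0.29)]
scene pointer [([0.5352, 0.1424, 0.0519], 0.55)]
```

In contact (about 1.5 N), pointer turned about 10 deg as planned. Continue over the hump.

Request:
move_arm(
  series="-2.5 0 0.5 0 0 3;-4.5 0.5 0.5 0 0 6;-6 1 1 0 0 8;-7 1.5 1 0 0 10;-7 1.5 1 0 0 10;-7 1.5 1 0 0 10",
)

```text
time: 6.12
position: [0.5553, 0.174, 0.0883]
tool_rot: [0.433, 0.901, 0.0, 0.0]
ft_force: [0.9, 0.1, -0.8]
grip_width: 0.0003
grip_force: 0.0
```

```bash
cat >> h.py <<'E'
def tipang():
    for cam in ('side','scene'):
        c=robot.camera(cam)
        for d in robot.tip_of(c,'pointer_tip')[:1]:
            v=np.array(d['xyz'][:2])-K0; print(cam,round(d['p'],2),'r',np.round(np.linalg.norm(v)*1e3,1),'ang',np.round(np.degrees(np.arctan2(v[1],v[0])),1),'z',round(d['xyz'][2],3))
E
python3 - <<'E'
from h import *
st(); tipang()
for a in (28.6,18.6,13.6,8.6): goto(a,36,15.5,.088)
E
```

```text
6.1167 [0.5553 0.174  0.0883] [4.331e-01 9.014e-01 0.000e+00 4.000e-04] [[-0.625, 0.781, 0.001], [0.781, 0.625, -0.0], [-0.001, 0.0, -1.0]] [ 0.88  0.12 -0.76] 0.00031327333792844996 [ 1.120e-01  6.880e-01  1.664e+00 -1.000e-03  7.890e-01 -5.630e-01]
side 0.59 r 48.5 ang 31.8 z 0.071
scene 0.51 r 46.9 ang 29.0 z 0.071
28.6 [-6.   2.   0.3] [ 0.  0. 10.]
18.6 [-12.7   3.    0.3] [ 0.  0. 20.]
13.6 [-16.2   3.    0.3] [ 0.  0. 25.]
8.6 [-19.6   2.8   0.3] [ 0.  0. 30.]
```

Snapped to speed 2 (28.6 deg). Next click: finger to 8.6 deg.

Request:
move_arm(
  series="-3 1 0 0 0 5;-6 2 0 0 0 10;-9.5 2.5 0 0 0 15;-12.5 3 0 0 0 20;-14.5 3 0 0 0 23;-16 3 0 0 0 25;-18 3 0 0 0 28;-19.5 3 0 0 0 30",
)

```text
time: 6.98
position: [0.5695, 0.1609, 0.0883]
tool_rot: [0.653, 0.758, 0.0, 0.0]
ft_force: [-0.1, 0.4, 0.9]
grip_width: 0.0005
grip_force: 0.0
```

```bash
python3 - <<'E'
from h import *
st(); tipang()
for a in (8.6,3.6,-1.4,-6.4,-11.4,-14.4,-18.4,-21.4): goto(a,36,15.5,.088)
E
```

```text
6.9833 [0.5695 0.1609 0.0883] [6.527e-01 7.577e-01 0.000e+00 1.000e-04] [[-0.148, 0.989, 0.0], [0.989, 0.148, -0.0], [-0.0, 0.0, -1.0]] [-0.06  0.39  0.89] 0.0005206028199950017 [ 0.087  0.697  1.638 -0.     0.807 -0.062]
scene 0.49 r 48.9 ang 3.0 z 0.071
8.6 [-0.3 -0.1  0.3] [-0.  -0.   0.1]
3.6 [-3.5  1.1  0.3] [-0.   0.   5.1]
-1.4 [-6.8  2.1  0.3] [-0.   0.  10.1]
-6.4 [-10.1   2.7   0.3] [-0.   0.  15.1]
-11.4 [-13.5   3.    0.3] [-0.   0.  20.1]
-14.4 [-15.6   3.1   0.3] [-0.   0.  23.1]
-18.4 [-18.3   3.    0.3] [-0.   0.  27.1]
-21.4 [-20.3   2.8   0.3] [-0.   0.  30.1]
```

Request:
move_arm(
  series="-3.5 1 0 0 0 5;-7 2 0 0 0 10;-10 2.5 0 0 0 15;-13.5 3 0 0 0 20;-15.5 3 0 0 0 23;-17 3 0 0 0 25;-18.5 3 0 0 0 27;-20.5 3 0 0 0 30",
)

```text
time: 7.85
position: [0.5753, 0.1413, 0.0883]
tool_rot: [0.826, 0.563, -0.0, -0.0]
ft_force: [-0.1, 1.2, -0.2]
grip_width: 0.0002
grip_force: 0.0
```

```bash
python3 - <<'E'
from h import *
st(); tipang()
for a in (-26.4,-31.4,-36.4,-41.4,-46.4,-48.4,-50.4): goto(a,36,15.5,.088)
look('wrist',['pointer_tip','pointer'],'w4.png')
E
```

```text
7.85 [0.5753 0.1413 0.0883] [ 8.262e-01  5.633e-01 -1.000e-04 -0.000e+00] [[0.365, 0.931, -0.0], [0.931, -0.365, 0.0], [-0.0, -0.0, -1.0]] [-0.12  1.16 -0.22] 0.00019665985787645923 [0.052 0.697 1.636 0.    0.808 0.426]
scene 0.49 r 48.6 ang -26.1 z 0.072
-26.4 [-3.2  1.   0.3] [-0.   0.   5.1]
-31.4 [-6.5  2.   0.3] [-0.   0.  10.1]
-36.4 [-9.8  2.6  0.3] [-0.   0.  15.1]
-41.4 [-13.2   2.9   0.3] [-0.   0.  20.1]
-46.4 [-16.7   3.    0.3] [-0.   0.  25.1]
-48.4 [-18.    2.9   0.3] [-0.   0.  27.1]
-50.4 [-19.4   2.8   0.3] [-0.   0.  29.1]
wrist pointer_tip []
wrist pointer []
```

View pics/w4.png

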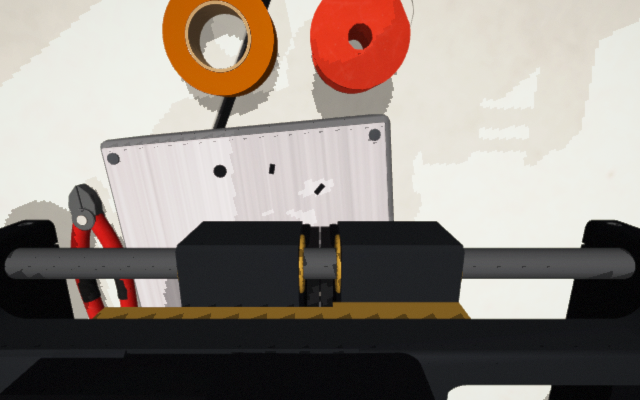

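Pointer is past the finger at speed 4 (nearest rest position). Last click.

Request:
move_arm(
  series="-3 1 0 0 0 5;-6.5 2 0 0 0 10;-10 2.5 0 0 0 15;-13 3 0 0 0 20;-15 3 0 0 0 23;-17 3 0 0 0 25;-18 3 0 0 0 27;-19.5 3 0 0 0 29",
)

```text
time: 8.87
position: [0.5711, 0.122, 0.0883]
tool_rot: [0.941, 0.338, 0.0, -0.0]
ft_force: [0.2, -0.4, -0.7]
grip_width: 0.0005
grip_force: 0.0
```

```bash
python3 - <<'E'
from h import *
st(); tipang()
goto(-31.4,36,22,.088)
E
```

```text
8.8667 [0.5711 0.122  0.0883] [ 0.941   0.3384  0.     -0.    ] [[0.771, 0.637, 0.0], [0.637, -0.771, 0.0], [0.0, 0.0, -1.0]] [ 0.25 -0.41 -0.66] 0.0004989047861832047 [0.019 0.69  1.658 0.    0.793 0.899]
side 0.53 r 42.7 ang -56.9 z 0.072
-31.4 [16.9 -9.4  0.3] [ -0.   -0.  -18.9]
```

Request:
move_arm(
  series="12 0 0 0 0 0;12 0 -40 0 0 0;12 0 -80 0 0 0;-110 -17 -209 0 0 -35;-110 -17 -209 0 0 -35;-110 -17 -209 0 0 -35;-110 -17 -209 0 0 -35;-110 -17 -209 0 0 -35",
)

```text
time: 9.73
position: [0.4737, 0.0639, 0.3012]
tool_rot: [0.793, 0.609, 0.001, 0.002]
ft_force: [1.0, 0.5, 0.7]
grip_width: 0.0002
grip_force: 0.0
```

```bash
python3 - <<'E'
from h import *
o=st(); tipang()
look('wrist',['pointer_tip','pointer','bar_5','start_top','off_dot'],'w5.png')
d=np.array([.4700,.0335,.125])-o['position'];print(R.from_quat(o['tool_rot']).inv().apply(d)*1e3)
E
```

```text
9.7333 [0.4737 0.0639 0.3012] [0.7934 0.6087 0.0012 0.0017] [[0.259, 0.966, 0.004], [0.966, -0.259, -0.001], [-0.0, 0.004, -1.0]] [1.02 0.51 0.73] 0.00015615720555612185 [-1.000e-01  2.550e-01  1.719e+00 -1.000e-03  1.164e+00  1.620e-01]
side 0.63 r 43.8 ang -56.6 z 0.071
scene 0.54 r 42.6 ang -58.0 z 0.072
wrist pointer_tip [([0.5594, 0.1039, 0.0699], 0.77)]
wrist pointer [([0.5342, 0.1406, 0.0515], 0.74)]
wrist bar_5 [([0.5646, 0.0938, 0.0507], 0.74)]
wrist start_top [([0.4725, 0.029, 0.0766], 0.82)]
wrist off_dot [([0.5419, 0.1969, 0.0528], 0.84)]
[-30.24468338   3.54585532 176.27042152]
```

View pics/w5.png

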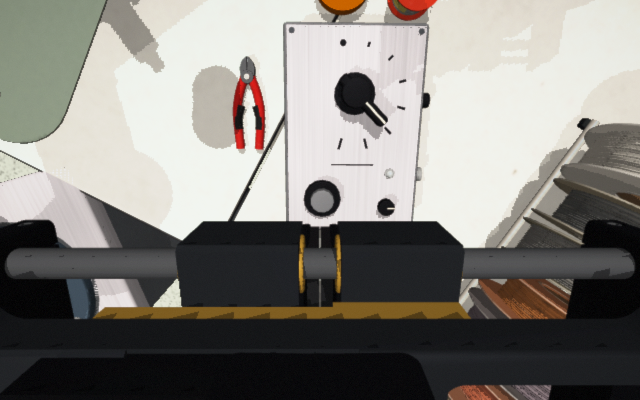

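The picture shows the pointer lined up with the fifth bar at (389,130). Now the button at (322,200).

Request:
move_arm(
  series="-31 5 40 0 0 0;-31 5 80 0 0 0;-31 5 120 0 0 0;-31 5 160 0 0 0;-31 5 184 0 0 0;-31 5 184 0 0 0",
)

```text
time: 10.73
position: [0.4685, 0.0342, 0.1081]
tool_rot: [0.796, 0.606, -0.004, -0.005]
ft_force: [-0.2, -1.1, 0.4]
grip_width: 0.0004
grip_force: 0.0
```

```bash
python3 - <<'E'
from h import *
st(); look('side',['start_top'],'d2.png')
i=cv2.imread('pics/d2.png')[160:260,200:360]; cv2.imwrite('pics/d2c.png',cv2.resize(i,None,fx=5,fy=5))
E
```

```text
10.7333 [0.4685 0.0342 0.1081] [ 0.7956  0.6058 -0.0043 -0.0046] [[0.266, 0.964, -0.012], [0.964, -0.266, 0.002], [-0.001, -0.012, -1.0]] [-0.24 -1.06  0.36] 0.00037825091989485696 [-0.166  0.561  1.928 -0.     0.665  0.103]
side start_top []
```

View pics/d2c.png

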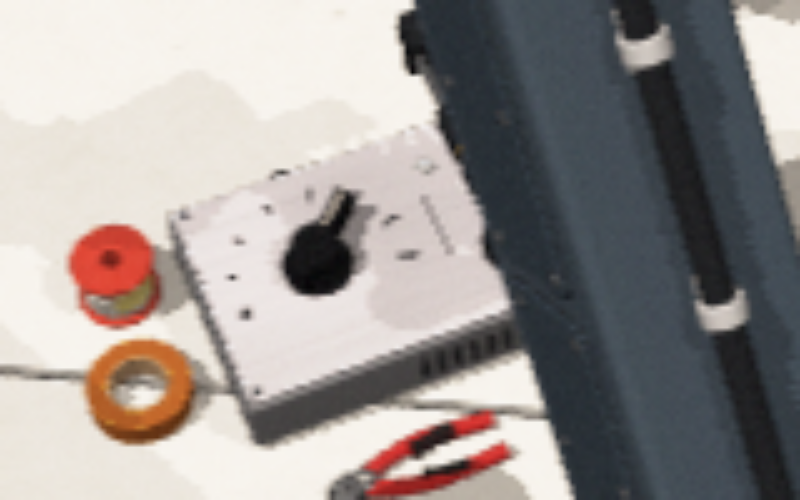

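Request:
move_arm(
  series="0 1 2 0 0 0;0 2 4 0 0 0;0 2 6 0 0 0;0 2 8 0 0 0;0 2 9 0 0 0;0 2 10 0 0 0;0 2 11 0 0 0;0 2 11 0 0 0",
)

```text
time: 11.5
position: [0.474, 0.0331, 0.1022]
tool_rot: [0.795, 0.606, -0.0, -0.0]
ft_force: [-0.5, 0.5, 0.5]
grip_width: 0.0005
grip_force: 0.0
```

Request:
move_arm(
  series="0 -2 1.5 0 0 0;0 -3 3 0 0 0;0 -3 4 0 0 0;0 -3 5 0 0 0;0 -3 6 0 0 0;0 -3 6 0 0 0",
)

```text
time: 12.0
position: [0.4705, 0.034, 0.0961]
tool_rot: [0.795, 0.606, -0.001, -0.001]
ft_force: [-2.4, -0.0, 1.8]
grip_width: 0.0007
grip_force: 1.0
```

Request:
move_arm(
  series="0 0 1 0 0 0;0 0 2 0 0 0;0 0 3 0 0 0;0 0 3 0 0 0",
)

```text
time: 12.33
position: [0.4708, 0.034, 0.0932]
tool_rot: [0.795, 0.606, -0.0, -0.0]
ft_force: [-2.7, 0.9, 3.0]
grip_width: 0.0006
grip_force: 1.7
```

Request:
move_arm(
  series="0 0 1 0 0 0;0 0 2 0 0 0;0 0 2.5 0 0 0;0 0 2.5 0 0 0",
)

```text
time: 12.67
position: [0.4709, 0.034, 0.0921]
tool_rot: [0.795, 0.606, -0.0, 0.0]
ft_force: [-4.0, 0.7, 16.7]
grip_width: 0.0006
grip_force: 8.3
```

Hard stop felt. I'll lift in steps and average the force, to make sure it was the button's full travel.

Request:
move_arm(
  series="0 0 -2.5 0 0 0;0 0 -2.5 0 0 0;0 0 -2.5 0 0 0",
)

```text
time: 12.92
position: [0.4713, 0.0339, 0.0934]
tool_rot: [0.795, 0.606, 0.0, 0.0]
ft_force: [-1.6, 0.6, 3.4]
grip_width: 0.0009
grip_force: 1.7
```

```bash
cat > f.py <<'E'
from h import *
r=[]
for i in range(10):
    robot.camera('scene'); o=robot.get_obs(); r.append([o['position'][2]*1e3,*o['ft_force']])
print(np.round(np.mean(r,0),2),np.round(np.std(r,0),2))
E
python3 f.py
```

```text
[93.18 -1.57  0.83  3.45] [0.06 0.55 0.58 0.37]
```

Request:
move_arm(
  series="0 0 -1 0 0 0;0 0 -2 0 0 0;0 0 -2 0 0 0",
)

```text
time: 13.67
position: [0.4713, 0.0339, 0.0954]
tool_rot: [0.795, 0.606, 0.0, 0.0]
ft_force: [-1.6, 0.8, 2.8]
grip_width: 0.0002
grip_force: 1.2
```

```bash
python3 f.py
```

```text
[95.29 -0.81  0.96  2.54] [0.03 0.37 0.42 0.39]
```

Request:
move_arm(
  series="0 0 -1 0 0 0;0 0 -2 0 0 0;0 0 -2 0 0 0",
)

```text
time: 14.42
position: [0.4713, 0.0339, 0.0974]
tool_rot: [0.795, 0.606, 0.0, 0.0]
ft_force: [-1.2, 0.3, 1.3]
grip_width: 0.0006
grip_force: 0.7
```

```bash
python3 f.py
```

```text
[97.3  -0.24  1.01  1.56] [0.03 0.56 0.41 0.51]
```

Request:
move_arm(
  series="0 0 -5 0 0 0;0 0 -10 0 0 0;0 0 -10 0 0 0;0 0 -10 0 0 0",
)

```text
time: 15.25
position: [0.4716, 0.0338, 0.1077]
tool_rot: [0.795, 0.606, 0.0, 0.0]
ft_force: [-0.9, 0.9, 0.1]
grip_width: 0.0006
grip_force: 0.0
```

```bash
python3 f.py
```

```text
[ 1.0724e+02 -4.0000e-02  9.0000e-02 -1.0000e-02] [0.13 0.42 0.52 0.49]
```

Contact persisted at 97.3 mm and the stop was at 92.1, so the travel was at least 5.2 mm, above the 4.5 mm needed. Lift clear and check.

Request:
move_arm(
  series="0 0 -40 0 0 0;0 0 -80 0 0 0;0 0 -120 0 0 0;0 0 -150 0 0 0;0 0 -150 0 0 0;0 0 -150 0 0 0;0 0 -150 0 0 0",
)

```text
time: 16.33
position: [0.4703, 0.0341, 0.2567]
tool_rot: [0.795, 0.606, -0.0, -0.0]
ft_force: [-0.2, -0.3, -0.7]
grip_width: 0.0005
grip_force: 0.0
```

```bash
python3 - <<'E'
from h import *
st(); look('wrist',['pointer','pointer_tip','bar_5','start_top','controller'])
print(robot.hand_in())
E
```

```text
16.3333 [0.4703 0.0341 0.2567] [ 7.954e-01  6.061e-01 -5.000e-04 -5.000e-04] [[0.265, 0.964, -0.001], [0.964, -0.265, 0.0], [-0.0, -0.001, -1.0]] [-0.21 -0.26 -0.72] 0.0005206056260719583 [-0.165  0.305  1.79  -0.     1.048  0.103]
wrist pointer [([0.5343, 0.1387, 0.0521], 0.69)]
wrist pointer_tip [([0.5602, 0.1027, 0.0697], 0.58)]
wrist bar_5 [([0.5624, 0.0948, 0.0522], 0.6)]
wrist start_top [([0.474, 0.0335, 0.0763], 0.62), ([0.537, 0.1395, 0.0564], 0.42)]
wrist controller [([0.5239, 0.0984, 0.0002], 0.75), ([0.4717, 0.0352, 0.0758], 0.46)]
the job is handed in; nothing more can be done
None
```

The job is handed in at about 16 s: the pointer was pushed click by click from speed 1 to rest at speed 5, then the start button was pressed to its stop (at least 5.2 mm of travel) and released; the hand-in returned no verdict.

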